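Square heel blocks and lock them in the carrier

TASK

Load the heel blocks on the counter into the carrier, one at a time in the order black, dark red, cream (not every colour is always there): first push the block flush against both fences of the squaring board, its long side along the long fence, and let go of it, then pick it up squared and lay it flat in the pocket of its own colour. When every block is in, swing the keeper down until its red grip rests in the catch, let go, and leave the other things on the counter alone.

Things in the scene. Friction and masses are not known exactly. Their poses are not given: they have to be found in the camera images.
- block_black: black heel block, a plain rectangular block of stacked lifts, 70 (its x) x 40 (its y) x 26 mm (z), about 0.12 kg; origin at the centre of its underside. It lies flat on the counter at the start; it may be absent.
- block_red: dark red heel block, a plain rectangular block of stacked lifts, 70 (its x) x 40 (its y) x 26 mm (z), about 0.12 kg; origin at the centre of its underside. It lies flat on the counter at the start; it may be absent.
- block_cream: cream heel block, a plain rectangular block of stacked lifts, 70 (its x) x 40 (its y) x 26 mm (z), about 0.12 kg; origin at the centre of its underside. It lies flat on the counter at the start; it may be absent.
- squaring_board: fixed green board, 5 mm thick, with two aluminium fences at a right angle, 10 mm above the board. Origin: inner corner of the fence faces, on the board's underside. The long fence (80 mm) runs along +x, face at y = 0; the short one (48 mm) along +y, face at x = 0; both are 14 mm thick. The board reaches to x = 88, y = 55 mm; work lies at +x, +y
- squared (a point): on the board's top (5 mm above the counter), at x = 35, y = 20 mm of the board: where the underside's centre of a squared block lies, its 70 mm side against the long fence, its 40 mm end against the short one, its x axis along the board's x (either way round)
- carrier: fixed grey carrier, base 154 (x) x 240 (y) x 6 mm, with three pockets in a row along y, 70 mm apart: black at +y, dark red in the middle, cream at -y. Front is -x. Origin: under the centre of the middle pocket, on the counter. Two hinge cheeks 50 mm high at x = 66, y = +-115 mm; two catch forks 46 mm high at x = -64, y = +-42 mm
- bay_black (a point): centre of the floor of the black pocket (painted so); the pocket is 76 (x) x 46 mm (y), its floor 6 mm above the counter, its aluminium rims 8 mm higher (14 mm above the counter, 24 mm wide between pockets); axes as the carrier's
- bay_red (a point): centre of the floor of the dark red pocket (painted so); the pocket is 76 (x) x 46 mm (y), its floor 6 mm above the counter, its aluminium rims 8 mm higher (14 mm above the counter, 24 mm wide between pockets); axes as the carrier's
- bay_cream (a point): centre of the floor of the cream pocket (painted so); the pocket is 76 (x) x 46 mm (y), its floor 6 mm above the counter, its aluminium rims 8 mm higher (14 mm above the counter, 24 mm wide between pockets); axes as the carrier's
- keeper (a joint): hinge angle of the steel keeper frame: 0 when it lies level in its catch, about 1.5 to 1.8 when it stands open at the rear of the carrier. A stiff hinge: it stays where it is left (about 1 to 4 N at the grip moves it)
- keeper_grip (a point): centre of the keeper's red grip, a round bar 16 mm thick, 60 mm long along the carrier's y; at angle a it is at x = 66 - 130 cos a, z = 40 + 130 sin a mm of the carrier. Closed, it lies between the forks, in front of the blocks; the closed frame's underside is 37 mm above the counter, loaded blocks reach 32 mm
- keeper_hinge (a point): middle of the keeper's hinge line, at x = 66, y = 0, z = 40 mm of the carrier; the line runs along the carrier's y
- polish_tin: bystander: brown polish tin, 69 mm across, 24 mm high; origin under its centre
- shoe_brush: bystander: wooden shoe brush, 48 x 150 x 40 mm; origin under its centre
- tape_roll: bystander: roll of tape lying flat, 72 mm across, 19 mm high; origin under its centre
- thread_dark: bystander: dark spool of thread standing upright, 48 mm across, 75 mm high; origin under its centre
Mind the look-alikes: they are no part of the job. Several things have the shape of the block_black; the one meant has the colours described above.

How it is judged:
On the way, in this order (a step that is already met when the one before it is completed fails the run):
1. the black block lies on the squaring board, flush against both fences and let go (x of block_black in the frame of squaring_board between 0.03 and 0.038 m and y of block_black in the frame of squaring_board between 0.015 and 0.023 m and z of block_black in the frame of squaring_board below 0.009 m and angle between the x axis of block_black and the x axis of squaring_board, either way round below 0.04 rad and angle between block_black's own z axis and vertical below 0.06 rad and contact force between the fingers and block_black below 0.05 N and linear speed of block_black below 0.02 m/s), for 0.2 s.
2. the black block lies flat in the pocket of its own colour, let go (horizontal distance between block_black and bay_black below 0.008 m and z of block_black in the frame of bay_black between -0.004 and 0.004 m and angle between block_black's own z axis and vertical below 0.06 rad and angle between the x axis of block_black and the x axis of carrier, either way round below 0.12 rad and contact force between the fingers and block_black below 0.05 N and linear speed of block_black below 0.02 m/s), for 0.2 s.
3. the red block lies on the squaring board, flush against both fences and let go (x of block_red in the frame of squaring_board between 0.03 and 0.038 m and y of block_red in the frame of squaring_board between 0.015 and 0.023 m and z of block_red in the frame of squaring_board below 0.009 m and angle between the x axis of block_red and the x axis of squaring_board, either way round below 0.04 rad and angle between block_red's own z axis and vertical below 0.06 rad and contact force between the fingers and block_red below 0.05 N and linear speed of block_red below 0.02 m/s), for 0.2 s.
4. the red block lies flat in the pocket of its own colour, let go (horizontal distance between block_red and bay_red below 0.008 m and z of block_red in the frame of bay_red between -0.004 and 0.004 m and angle between block_red's own z axis and vertical below 0.06 rad and angle between the x axis of block_red and the x axis of carrier, either way round below 0.12 rad and contact force between the fingers and block_red below 0.05 N and linear speed of block_red below 0.02 m/s), for 0.2 s.
5. the cream block lies on the squaring board, flush against both fences and let go (x of block_cream in the frame of squaring_board between 0.03 and 0.038 m and y of block_cream in the frame of squaring_board between 0.015 and 0.023 m and z of block_cream in the frame of squaring_board below 0.009 m and angle between the x axis of block_cream and the x axis of squaring_board, either way round below 0.04 rad and angle between block_cream's own z axis and vertical below 0.06 rad and contact force between the fingers and block_cream below 0.05 N and linear speed of block_cream below 0.02 m/s), for 0.2 s.
6. the cream block lies flat in the pocket of its own colour, let go (horizontal distance between block_cream and bay_cream below 0.008 m and z of block_cream in the frame of bay_cream between -0.004 and 0.004 m and angle between block_cream's own z axis and vertical below 0.06 rad and angle between the x axis of block_cream and the x axis of carrier, either way round below 0.12 rad and contact force between the fingers and block_cream below 0.05 N and linear speed of block_cream below 0.02 m/s), for 0.2 s.
7. with all the blocks loaded, the keeper is swung down into its catch (all of step 2 and all of step 4 and all of step 6 and value of joint keeper below 0.06 rad), for 0.2 s.
At the end, for the whole second after the job is handed in: every block that is there lies flat in the pocket of its colour (centre within 8 mm of the pocket's, on the floor within 4 mm), released and at rest, and the keeper is closed to within 0.06 rad (all of step 7); the robot touches nothing.
It fails at once if the polish tin is pushed more than 4 cm away or tipped over (distance of polish_tin from where it was at the start of the episode above 0.04 m or angle between polish_tin's own z axis and vertical above 0.6 rad).
It fails at once if the shoe brush is pushed more than 4 cm away or tipped over (distance of shoe_brush from where it was at the start of the episode above 0.04 m or angle between shoe_brush's own z axis and vertical above 0.6 rad).
It fails at once if the tape roll is pushed more than 4 cm away or tipped over (distance of tape_roll from where it was at the start of the episode above 0.04 m or angle between tape_roll's own z axis and vertical above 0.6 rad).
It fails at once if the thread spool is pushed more than 4 cm away or tipped over (distance of thread_dark from where it was at the start of the episode above 0.04 m or angle between thread_dark's own z axis and vertical above 0.6 rad).
Of block_black, block_red, block_cream only 2 to 3 are there at a start; the rules pass over those that are not, and their reading is None.
At some moment in a run one of block_black, block_red, block_cream may be knocked a few centimetres aside while the robot is not near it.
Once in a run the grip may slacken for a moment while it holds something.
It also fails if it takes over 210 s, if anything falls off the work surface, if the arm or the gripper's body presses on something with over 40 N, if the wrist force passes 120 N, or if a joint passes its speed limit or range.

ROBOT

A 6-joint arm with a two-finger parallel gripper is mounted at the origin on a cart in front of the work surface, level with it; the furniture and walls round the work are solid. World frame = base frame: x ahead of the robot, y to its left, z up, the work surface at z = 0. Lengths are in m, angles in rad, forces in N, time in s.
With the tool pointing down it reaches from about 0.225 to 0.875 m from the base axis. Payload 3.4 kg.
Tool frame: the origin (TCP) lies midway between the tips of the shut fingers; the grasp point (between the pads) lies 19 mm behind it; z points along the fingers, y is the line along which they close (so a half turn about z gives the same grasp; the last joint's range is limited). The gripper opens to 85 mm and grips with 20 to 120 N. Pads are 22 mm wide; open, the fingers measure 114 mm over their backs; the gripper's body (76 mm by 85 mm) begins 54 mm behind the grasp point. The pads swing forward as they close: fully open they stand 13 mm farther back than shut.
Start: joints at [1.195, 0.276, 1.505, -0, 1.361, -0.121], TCP at [0.145, 0.556, 0.231] pointing down, gripper open.
Joint ranges: [-2.89, 2.89], [-0.75, 2.08], [0.22, 2.7], [-1.18, 4.32], [0.11, 2.71], [-2.7, 2.7]. Speed limits (rad/s): [2.57, 2.57, 3.14, 3.14, 3.14, 3.14].

INTERFACE

Orientations are given as a unit quaternion [w, x, y, z].
In Python, from workcell import move_pose, move_l, move_j, set_gripper, pause, solve_ik, get_state, capture, get_calibration, PlanningError, finish_job gives the robot as it stands. Calls block until the motion is done:
- move_pose(position, orientation): joint-space move of the TCP to a pose.
- move_l(position, ori=None, v=0.15, contact_N=None): straight line of the TCP; ori=None keeps the orientation; v is the mean speed in m/s. With contact_N (N) it stops when the force on the tool has changed by that much, and returns True; else False.
- move_j(angles): joint-space move.
- set_gripper(opening): finger opening in m; the grip force is fixed at half the most; returns when the fingers have stopped.
- pause(seconds).
- solve_ik(position, orientation): joint angles nearest the present ones, or None.
- get_state(): the state.
- capture(name): name is "side" or "top" or "wrist"; returns (picture, depth): 400x640x3 uint8, red, green, blue; 400x640 float32, m along the optical axis (not along the pixel's ray), 0 where there is no reading.
- get_calibration(name): a dict with "fovy" (degrees; the focal length in pixels is half the picture's height over the tangent of half this angle, whatever the lens; pixels are square), "cx", "cy" (the principal point, pixels), "R" (3x3) and "t" (3): a world point X has camera coordinates R X + t. Camera axes: x right, y down, z forward; pixel columns grow to the right and rows downward; lengths in m; the calibration is good to about 2 mm. A picture is of the moment at which its call begins: read the wrist's pose just before it. get_calibration takes no time and is no camera call; for the wrist camera it gives the pose at the moment of the call.
A pose or a line that the arm cannot do raises PlanningError and nothing moves.
- finish_job(): hands the job in; it is judged then, once.
The state is a dict: "t": time; "qpos": joint angles; "joint_vel": joint speeds; "joint_torque": joint torques, N m; "ee_pos": TCP position; "ee_rot": TCP orientation; "wrist_force": force on the tool from outside, world axes, zero at the start; "moment": the same for the moment, N m; "opening": finger opening in m; "finger_force": force on a finger pad.
Only numpy, scipy, OpenCV 4.12 (cv2) and the standard library are available. Lean on these libraries where they do the work, as an engineer would, in place of code of your own. Each camera call takes 0.05 s, during which the arm holds its last target. There are 200 camera calls.

## Working session

There is one attempt and no reset: what is moved stays moved. The work goes in short steps, each a Python script; the robot and the scene stay as the last script left them, time stands still between calls to the robot, and variables do not carry over. Pictures are saved under pics/ and viewed, at most 14 in all, crops included, and the job is handed in when it is done.

```bash
ls; mkdir -p pics; python3 - <<'E'
from workcell import *
import cv2,numpy as np
for n in ("top","side"):
    p,d=capture(n); cv2.imwrite(f"pics/{n}0.png",p[:,:,::-1]); np.savez(f"pics/{n}0.npz",p=p,d=d)
    c=get_calibration(n); print(n,c["fovy"],c["cx"],c["cy"],np.round(c["R"],3).tolist(),np.round(c["t"],3), (d==0).mean())
    print("cam",-c["R"].T@c["t"])
print(get_state())
E
```

```text
pics
top 57.87015452729495 314.70174427046163 200.5751099941715 [[0.003, -1.0, -0.014], [-0.99, -0.001, -0.138], [0.138, 0.015, -0.99]] [0.171 0.53  1.149] 0.00409375
cam [0.36611718 0.1548447  1.21347047]
side 53.22612471314198 320.6413910960191 198.05941318680075 [[0.506, 0.863, 0.01], [0.625, -0.358, -0.693], [-0.595, 0.357, -0.721]] [-0.417 -0.217  1.899] 0.01137109375
cam [ 1.47596681 -0.3948238   1.22179339]
{'t': 0.1, 'qpos': array([ 1.19499239e+00,  2.76539719e-01,  1.50600600e+00,  3.89331104e-06,
        1.36072032e+00, -1.21035472e-01]), 'joint_vel': array([ 4.91906644e-04, -1.23370465e-03, -1.49373068e-03, -3.36147814e-04,
        5.44499984e-05, -4.06962392e-04]), 'joint_torque': array([ 7.14490016e-04, -4.17697978e+01, -2.46404278e+01, -1.00229090e-04,
        5.71572280e-03, -6.15276875e-06]), 'ee_pos': array([0.14475974, 0.55598739, 0.23052189]), 'ee_rot': array([-2.07563946e-04,  1.27040367e-01,  9.91897195e-01, -8.10536685e-04]), 'wrist_force': array([-0.1177551 ,  0.44848548, -0.18631417]), 'moment': array([0.01655975, 0.01250661, 0.01837492]), 'finger_force': 0.0, 'opening': 0.08535360422987531}
```

View pics/top0.png

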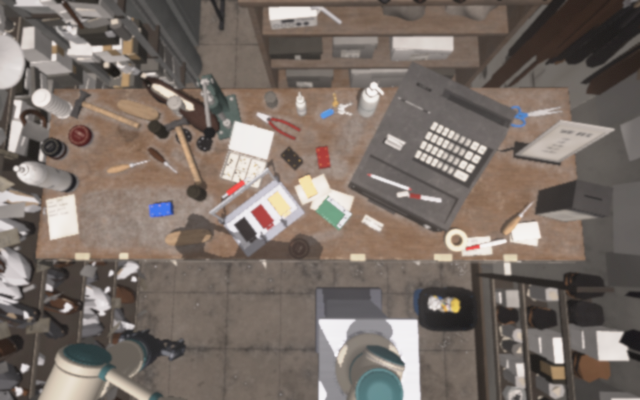

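View pics/side0.png

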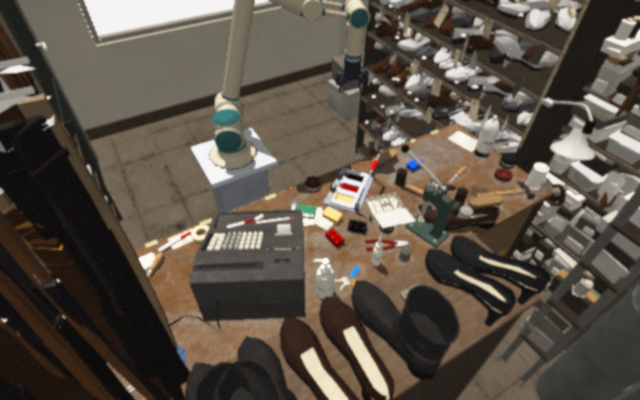

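Top view: the carrier is at (262,215) with its keeper open to upper right or left. The squaring board is at (332,210). Candidates are black (291,157), red (322,157), cream (307,187) and a blue look-alike at (160,209). The painted pockets at (246,228), (263,215) and (279,203) could also be mistaken for blocks. I'll check with one close crop.

```bash
python3 - <<'E'
import cv2,numpy as np
p=cv2.imread("pics/top0.png")
cv2.imwrite("pics/c1.png",cv2.resize(p[125:265,190:390],None,fx=4,fy=4,interpolation=cv2.INTER_CUBIC))
z=np.load("pics/top0.npz");d=z["d"]
for n,(u,v) in dict(bl=(291,157),red=(322,157),cr=(307,187),table=(330,240),green=(332,210),b1=(246,228),b2=(263,215),b3=(279,203),tin=(299,246)).items(): print(n,p[v,u,::-1],np.round(d[v,u],3))
E
```

```text
bl [66 59 56] 1.223
red [168  64  60] 1.219
cr [243 227 176] 1.202
table [145 123 107] 1.206
green [115 161 133] 1.218
b1 [66 60 59] 1.207
b2 [173  69  68] 1.208
b3 [243 228 179] 1.22
tin [82 68 63] 1.184
```

View pics/c1.png

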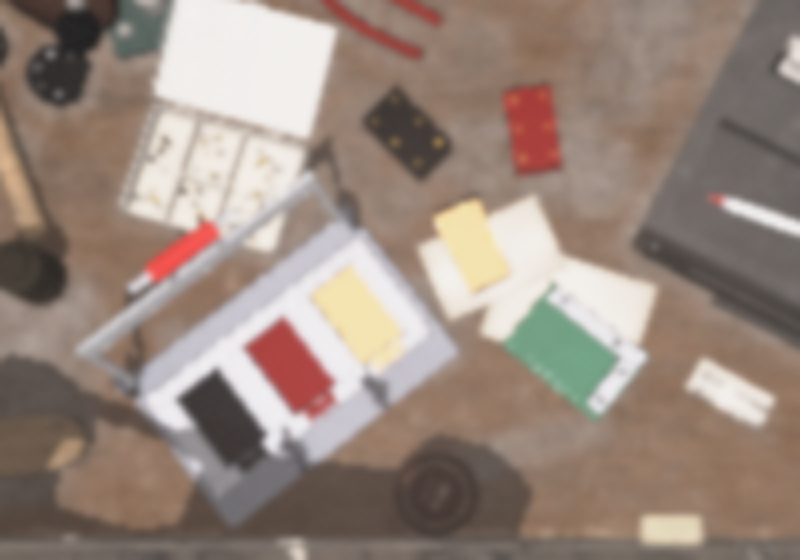

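The crop shows a studded black block at (291,157) and a studded red block at (322,157). The cream block lies on paper at (307,187), the board's green corner is at (332,210), and the keeper is open at upper left. Next is a wrist view from above to get precise measurements.

```bash
cat > h.py <<'E'
from workcell import *
import numpy as np, cv2
from scipy.spatial.transform import Rotation as Rn
def cal(n):
    c=get_calibration(n); c["f"]=200/np.tan(np.radians(c["fovy"])/2); c["R"]=np.array(c["R"]); c["t"]=np.array(c["t"]); return c
def ray(c,uv,z):
    "pixels (N,2) -> world points on plane z"
    uv=np.atleast_2d(np.asarray(uv,float)); d=np.c_[(uv[:,0]-c["cx"])/c["f"],(uv[:,1]-c["cy"])/c["f"],np.ones(len(uv))]@c["R"]
    o=-c["R"].T@c["t"]; return (o+d*((z-o[2])/d[:,2])[:,None])[:,:2]
def proj(c,X):
    X=np.atleast_2d(X)@c["R"].T+c["t"]; return X[:,:2]/X[:,2:]*c["f"]+[c["cx"],c["cy"]]
def down(yaw):
    "tool down; tool y axis (closing) along yaw+90deg, tool x along yaw"
    q=(Rn.from_euler("z",yaw)*Rn.from_euler("x",np.pi)).as_quat(); return [q[3],q[0],q[1],q[2]]
def snap(n,name):
    c=cal(n); p,d=capture(n); cv2.imwrite(f"pics/{name}.png",p[:,:,::-1]); return c,p,d
E
python3 - <<'E'
from h import *
c=cal("top")
for n,uv,z in (("bl",(291,157),.026),("red",(322,157),.026),("cr",(307,187),.026),("board",(332,210),.005),("tin",(299,246),.024),("b2",(263,215),.006),("grip",(235,187),.17)): print(n,ray(c,uv,z).round(3))
w=cal("wrist");s=get_state();R=Rn.from_quat(np.roll(s["ee_rot"],-1)).as_matrix()
print("cam in tool",(R.T@(-w["R"].T@w["t"]-s["ee_pos"])).round(3),"axes in tool",(R.T@w["R"].T).round(2).tolist(),w["fovy"])
move_l([0.3,0.4,0.42]); 
E
```

```text
bl [[0.68  0.253]]
red [[0.68  0.148]]
cr [[0.577 0.198]]
board [[0.502 0.115]]
tin [[0.382 0.223]]
b2 [[0.485 0.346]]
grip [[0.551 0.405]]
cam in tool [ 0.075 -0.001 -0.143] axes in tool [[-0.0, -0.96, -0.29], [1.0, -0.0, -0.0], [0.0, -0.29, 0.96]] 71.41260395650664
```

```bash
python3 - <<'E'
from h import *
move_pose([0.52,0.22,0.40],down(np.pi))
print(get_state()["qpos"].round(2))
c,p,d=snap("wrist","w1"); np.savez("pics/w1.npz",p=p,d=d,**c); print(-c["R"].T@c["t"])
E
```

```text
[ 0.28  0.22  1.18  0.    1.74 -1.29]
[0.44402166 0.21955692 0.54344737]
```

View pics/w1.png

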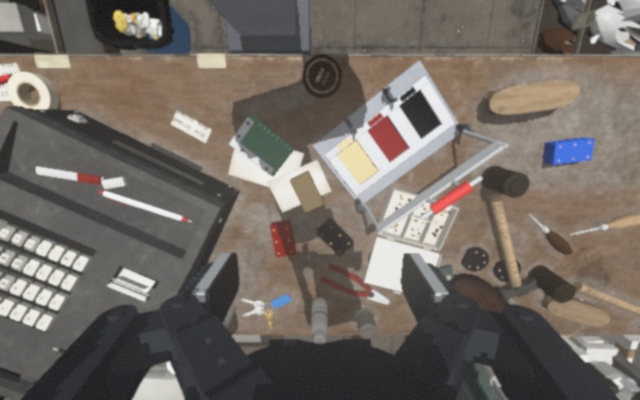

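Wrist view: black (335,236), red (283,238), cream shaded at (307,190), board (263,147), pockets cream (355,158), red (387,137) and black (420,113), tin (322,75), open keeper grip (455,196). I'll take close-ups with the camera directly over the board and then the carrier.

```bash
cat >> h.py <<'E'
def look(x,y,z=0.22,yaw=np.pi):
    "put the camera straight above (x,y)"
    move_pose([x-.075*np.cos(yaw),y-.075*np.sin(yaw),z],down(yaw))
E
python3 - <<'E'
from h import *
for n,x,y in(("board",.505,.13),("carr",.485,.33)):
    look(x,y,.25)
    c,p,d=snap("wrist",n); np.savez(f"pics/{n}.npz",p=p,d=d,**c)
    o=-c["R"].T@c["t"]; print(n,o)
a=cv2.imread("pics/board.png")[0:280,60:560];b=cv2.imread("pics/carr.png")[0:280,60:560]
cv2.imwrite("pics/bc.png",np.vstack([a,b]))
E
```

```text
board [0.50464121 0.12987397 0.39450947]
carr [0.48453259 0.32840905 0.393821  ]
```

View pics/bc.png

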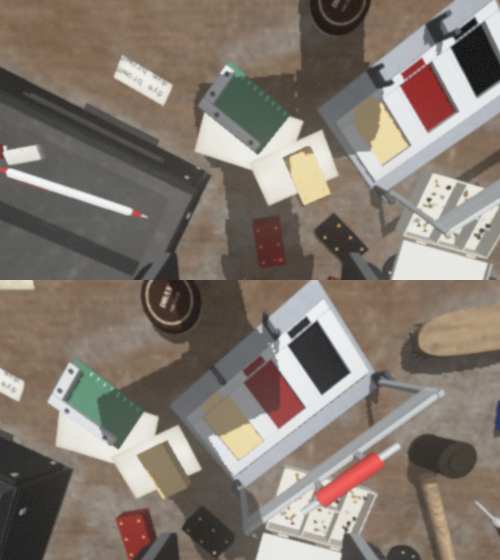

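```bash
cat >> h.py <<'E'
def masks(p):
    h,s,v=[m.astype(int) for m in cv2.split(cv2.cvtColor(cv2.GaussianBlur(p,(3,3),0),cv2.COLOR_RGB2HSV))]
    return dict(green=(h>45)&(h<95)&(s>50),red=((h<6)|(h>172))&(s>120),cream=(h>18)&(h<32)&(s>60)&(v>80),black=(v<72))
def rects(c,m,z,amin,amax,k=3):
    "contours of mask on plane z -> (centre, long, short, yaw of long side, fill)"
    m=cv2.morphologyEx(m.astype(np.uint8),cv2.MORPH_CLOSE,np.ones((5,5)))
    m=cv2.morphologyEx(m,cv2.MORPH_OPEN,np.ones((k,k))); out=[]
    for q in cv2.findContours(m,cv2.RETR_EXTERNAL,cv2.CHAIN_APPROX_NONE)[0]:
        if len(q)<20: continue
        w=(ray(c,q[:,0],z)*1000).astype(np.float32); a=cv2.contourArea(w)
        if not amin<a<amax: continue
        r=cv2.minAreaRect(w); P=cv2.boxPoints(r); e=P[1]-P[0],P[2]-P[1]; e=sorted(e,key=np.linalg.norm)
        l=np.linalg.norm(e[1]);s=np.linalg.norm(e[0]); out.append((np.array(r[0])/1000,l,s,np.arctan2(e[1][1],e[1][0])%np.pi,a/l/s,q[:,0].mean(0)))
    return out
E
python3 - <<'E'
from h import *
for n in("board","carr","w1"):
    z=np.load(f"pics/{n}.npz"); c=dict(z); M=masks(z["p"])
    for col,zz,lo,hi in(("green",.005,2000,8000),("red",.006,1500,6000),("cream",.006,1500,6000),("black",.006,1500,6000)):
        for Z in ([.005] if col=="green" else [.006,.026]):
            for r in rects(c,M[col],Z,lo,hi): print(n,col,Z,r[0].round(4),"%.1f %.1f yaw %.3f fill %.2f"%r[1:5],r[5].round())
E
```

```text
board green 0.005 [0.4886 0.1135] 97.4 51.9 yaw 0.868 fill 0.69 [310. 101.]
board red 0.006 [0.6921 0.145 ] 70.2 39.5 yaw 0.147 fill 0.86 [329. 245.]
board red 0.006 [0.477  0.3469] 82.9 39.9 yaw 0.668 fill 0.91 [486.  94.]
board red 0.026 [0.6825 0.1442] 66.6 37.4 yaw 0.147 fill 0.86 [329. 245.]
board red 0.026 [0.4784 0.3358] 78.6 37.8 yaw 0.668 fill 0.91 [486.  94.]
board cream 0.006 [0.585  0.1971] 76.2 43.5 yaw 0.430 fill 0.87 [367. 176.]
board cream 0.006 [0.5209 0.2911] 84.5 42.9 yaw 0.662 fill 0.90 [439. 129.]
board cream 0.026 [0.5808 0.1937] 72.3 41.2 yaw 0.430 fill 0.87 [367. 176.]
board cream 0.026 [0.5201 0.2828] 80.2 40.7 yaw 0.662 fill 0.90 [439. 129.]
board black 0.006 [0.7357 0.5548] 58.2 51.5 yaw 1.248 fill 0.79 [588. 269.]
board black 0.006 [ 0.7138 -0.3271] 80.3 25.4 yaw 1.078 fill 0.82 [ 25. 257.]
board black 0.006 [0.4314 0.402 ] 86.3 39.4 yaw 0.666 fill 0.88 [535.  55.]
board black 0.006 [0.3905 0.2233] 75.6 37.9 yaw 1.571 fill 0.75 [398.  13.]
board black 0.026 [0.7238 0.5329] 55.2 48.8 yaw 1.248 fill 0.79 [588. 269.]
board black 0.026 [0.4351 0.388 ] 81.9 37.
[... 2794 characters left out ...]
44.6 yaw 1.012 fill 0.80 [549. 284.]
w1 black 0.026 [0.7243 0.5421] 46.3 46.1 yaw 2.853 fill 0.72 [475. 259.]
w1 black 0.026 [0.6747 0.2491] 74.9 40.9 yaw 0.759 fill 0.83 [334. 237.]
w1 black 0.026 [ 0.6678 -0.3287] 184.5 19.6 yaw 1.086 fill 0.71 [ 46. 233.]
w1 black 0.026 [0.5589 0.5651] 75.6 42.2 yaw 1.292 fill 0.73 [502. 181.]
w1 black 0.026 [ 0.5972 -0.2724] 293.2 115.7 yaw 0.710 fill 0.16 [ 55. 190.]
w1 black 0.026 [0.4336 0.3945] 77.1 37.4 yaw 0.670 fill 0.88 [419. 111.]
w1 black 0.026 [0.3768 0.2254] 70.7 69.7 yaw 1.465 fill 0.79 [321.  72.]
w1 black 0.026 [0.3275 0.1396] 95.2 23.5 yaw 1.570 fill 0.90 [271.  44.]
w1 black 0.026 [0.3035 0.6111] 75.5 65.2 yaw 3.116 fill 0.44 [554.  29.]
```

```bash
python3 - <<'E'
from h import *
ims=[]
for n,x,y,yw in(("board2",.495,.115,.877),("carr2",.477,.346,.667)):
    look(x,y,.22,yw+np.pi)
    c,p,d=snap("wrist",n); np.savez(f"pics/{n}.npz",p=p,d=d,**c)
    print(n,proj(c,[[x,y,0]]).round())
    ims.append(cv2.imread(f"pics/{n}.png"))
a=cv2.resize(ims[0][30:180,230:430],None,fx=2.6,fy=2.6,interpolation=cv2.INTER_CUBIC); b=ims[1][10:210,60:580]
cv2.imwrite("pics/bc2.png",np.vstack([a,b]))
E
```

```text
board2 [[321. 119.]]
carr2 [[321. 119.]]
```

View pics/bc2.png

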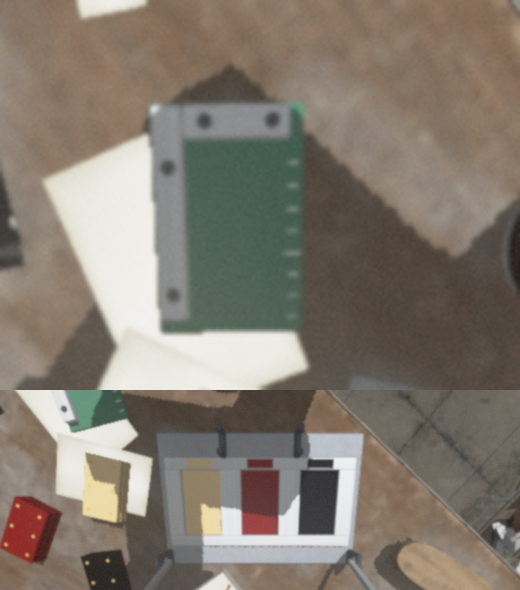

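```bash
cat >> h.py <<'E'
def fit2(A,B):
    "rigid 2d fit A(local)->B(world): yaw,t,residual"
    A=np.array(A,float);B=np.array(B);a=A-A.mean(0);b=B-B.mean(0)
    th=np.arctan2((a[:,0]*b[:,1]-a[:,1]*b[:,0]).sum(),(a*b).sum()); R=np.array([[np.cos(th),-np.sin(th)],[np.sin(th),np.cos(th)]])
    t=B.mean(0)-R@A.mean(0); return th,t,((A@R.T+t-B)@R*1000).round(1)
E
python3 - <<'E'
from h import *
c=dict(np.load("pics/board2.npz"))
L=[(0,0),(80,0),(0,48),(88,55),(88,-14),(-14,55),(-14,-14)]
Z=[.015]*3+[.005]*3+[.015]
U=[(300.8,83.1),(302.7,153.1),(341.5,83.1),(346.2,157.3),(291.9,157.3),(346.9,69.6),(287.7,70)]
W=[ray(c,u,z)[0] for u,z in zip(U,Z)]
print(fit2(np.array(L)/1000,W))
c=dict(np.load("pics/carr2.npz"))
off=np.array([60,10-390])
P=[]
M=masks(c["p"])
for r in (183,221,241,279,300,338): pass
for col,(a,b) in dict(cream=(183,221),red=(241,279),black=(300,338)).items():
    q=np.array([(a,470),(b,470),(b,536),(a,536)])+off; w=ray(c,q,.006); print(col,w.mean(0).round(4),"w %.1f l %.1f"%(1e3*np.linalg.norm(w[1]-w[0]),1e3*np.linalg.norm(w[2]-w[1])))
    P.append(w.mean(0))
print(fit2([(0,-.07),(0,0),(0,.07)],P))
q=np.array([(158,434),(363,434),(352,562),(169,562)])+off; w=ray(c,q,.006); print(w.mean(0),1e3*np.linalg.norm(np.roll(w,-1,0)-w,axis=1))
print(fit2(np.array([(-77,-120),(-77,120),(77,120),(77,-120)])/1000,w))
E
```

```text
(np.float64(0.887308038395818), array([0.48766629, 0.06943582]), array([[-0.3, -0.6],
       [-0.5, -0.2],
       [-0.9,  0.3],
       [ 0.2, -0.2],
       [ 1.1,  0.4],
       [ 0.7,  0.4],
       [-0.3, -0.1]]))
cream [0.5267 0.2925] w 45.4 l 78.4
red [0.4824 0.3488] w 45.3 l 78.3
black [0.4374 0.406 ] w 45.3 l 78.5
(np.float64(0.6665083336863855), array([0.48215984, 0.34906233]), array([[-0. ,  2. ],
       [ 0. ,  0.4],
       [-0. , -2.4]]))
[0.48022293 0.34774153] [236.27453358 150.69997662 240.01799988 150.85359207]
(np.float64(0.666748167181421), array([0.48022293, 0.34774153]), array([[-1.5, -1.8],
       [-1.7,  1.9],
       [ 1.6, -0.1],
       [ 1.6, -0. ]]))
```

```bash
cat >> h.py <<'E'
BO=np.array([.4877,.0694]); BY=.8873; CO=np.array([.482,.349]); CY=.6666
def loc(o,yw,x,y): return o+np.array([np.cos(yw)*x-np.sin(yw)*y,np.sin(yw)*x+np.cos(yw)*y])
def find(col,xy,zt=.026,yaw=np.pi,name=None,h=.2,near=.06):
    for _ in range(2):
        look(*xy,h,yaw); c,p,d=snap("wrist",name or "f_"+col)
        R=[r for r in rects(c,masks(p)[col],zt,1600,4500,5) if np.hypot(*(r[0]-xy))<near]
        if not R: print("not found",col); return None
        r=min(R,key=lambda r:abs(r[1]-70)+abs(r[2]-40)); xy=r[0]
        print(col,r[0].round(4),"%.1f %.1f yaw %.3f fill %.2f"%r[1:5],r[5].round())
    return r
def near_yaw(y,ref=np.pi): return ref+(y-ref+np.pi/2)%np.pi-np.pi/2
def chk(m=""):
    s=get_state(); print(m,"t %.1f op %.4f ff %.1f z %.4f"%(s["t"],s["opening"],s["finger_force"],s["ee_pos"][2]),s["wrist_force"].round(1)); return s
def pick(xy,yaw,zb,op=.06,up=.2):
    q=down(yaw); set_gripper(op); move_pose([*xy,zb+.09],q); move_l([*xy,zb+.010],q,v=.1,contact_N=8)
    set_gripper(0); chk("gripped"); move_l([*xy,up],q,v=.25); s=chk("lifted"); return s["opening"]>.03
def release(xy,q,zb,up=.1):
    set_gripper(.056); move_l([*xy,zb+up],q,v=.2)
def to_board(dx=.005,dy=.005):
    yw=near_yaw(BY,BY+np.pi); q=down(yw); xy=loc(BO,BY,.035+dx,.02+dy)
    move_pose([*xy,.12],q); ok=chk("over board")["opening"]>.03
    print("touch",move_l([*xy,.0145],q,v=.06,contact_N=4)); chk("down"); release(xy,q,.005); return ok
def push():
    q=down(BY+np.pi); set_gripper(0)
    def one(a,b):
        A=loc(BO,BY,*a);B=loc(BO,BY,*b); move_l([*A,.06],q,v=.25); move_l([*A,.016],q,v=.15)
        t=move_l([*B,.016],q,v=.025,contact_N=5); s=chk("push %s"%t); d=s["ee_pos"][:2]-BO; print(" stop local",np.round([[np.cos(BY)*d[0]+np.sin(BY)*d[1],-np.sin(BY)*d[0]+np.cos(BY)*d[1]]],4))
        move_l([*A,.016],q,v=.1); move_l([*A,.07],q,v=.25)
    one((.037,.078),(.037,.035)); one((.108,.020),(.065,.020)); one((.035,.073),(.035,.035))
E
python3 - <<'E'
from h import *
chk()
r=find("black",np.array([.675,.249]),yaw=.759+np.pi,name="fb")
r=find("red",np.array([.681,.144]),yaw=.15+np.pi,name="fr")
E
```

```text
t 7.0 op 0.0855 ff 0.0 z 0.2200 [0.3 0.8 0.2]
black [0.679  0.2506] 71.6 43.6 yaw 0.757 fill 0.90 [318. 122.]
black [0.6789 0.2502] 71.7 43.8 yaw 0.780 fill 0.91 [319. 116.]
red [0.6823 0.1447] 68.4 37.2 yaw 0.134 fill 0.97 [321. 118.]
red [0.6824 0.1443] 66.6 38.2 yaw 0.151 fill 0.97 [319. 117.]
```

```bash
python3 - <<'E'
from h import *
if pick(np.array([.679,.2503]),near_yaw(.775),0.0):
    to_board(); snap("wrist","ob1"); push()
    look(*loc(BO,BY,.035,.02),.18,BY+np.pi); c,p,d=snap("wrist","ob2"); np.savez("pics/ob2.npz",p=p,d=d,**c)
    for r in rects(c,masks(p)["black"],.031,1600,4500,5): print(r[0].round(4),r[1:5],r[5])
    print("want",loc(BO,BY,.035,.02))
    a=[cv2.imread(f"pics/{n}.png")[0:240,130:510] for n in("ob1","ob2")]; cv2.imwrite("pics/ob.png",np.hstack(a))
chk()
E
```

```text
gripped t 11.6 op 0.0386 ff 63.1 z 0.0114 [0.3 0.1 4.2]
lifted t 12.5 op 0.0384 ff 62.6 z 0.1979 [ 0.9 -0.9 -1.2]
over board t 13.5 op 0.0385 ff 62.6 z 0.1202 [ 0.6 -0.2 -0. ]
touch True
down t 15.1 op 0.0385 ff 66.9 z 0.0164 [-0.3 -0.7  3.9]
push True t 18.5 op 0.0001 ff 0.4 z 0.0156 [0.3 0.3 0.4]
 stop local [[0.0365 0.0539]]
push True t 21.3 op -0.0002 ff 0.6 z 0.0161 [0.5 1.4 1.2]
 stop local [[0.0822 0.0198]]
push True t 23.9 op -0.0002 ff 0.3 z 0.0156 [-0.   1.2  0.6]
 stop local [[0.0345 0.0539]]
[0.4405 0.3831] (np.float32(64.04766), np.float32(31.980675), np.float32(0.6712262), np.float32(0.9167627)) [499.63235294 276.76470588]
[0.3818 0.2176] (np.float32(67.36713), np.float32(67.22889), np.float32(1.7801839), np.float32(0.7924661)) [472.33507853 133.09424084]
[0.4938 0.1094] (np.float32(67.77141), np.float32(38.16769), np.float32(0.90524447), np.float32(0.9361199)) [319.19905213 119.21800948]
[ 0.7249 -0.0796] (np.float32(81.23662), np.float32(36.8433), np.float32(0.5651476), np.float32(0.5602167)) [ 11.81122449 119.42857143]
want [0.49429538 0.10916809]
 t 25.3 op -0.0002 ff 0.0 z 0.1772 [-0.7  0.2 -0.5]
```

View pics/ob.png

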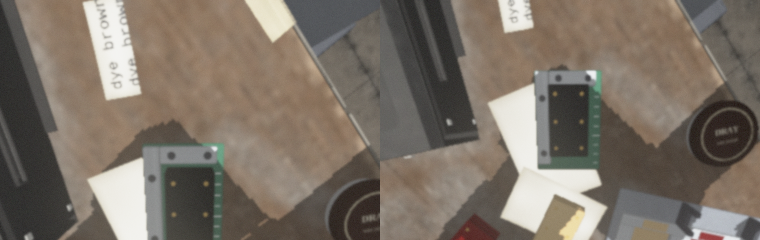

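The black block now sits flush in the fence corner (right half, around (565,118)). I'll load it into its pocket.

```bash
cat >> h.py <<'E'
def from_board():
    return pick(loc(BO,BY,.035,.02),near_yaw(BY,BY+np.pi),.005,op=.056)
def to_bay(col,look_=True):
    y={"black":.07,"red":0,"cream":-.07}[col]; q=down(CY+np.pi); xy=loc(CO,CY,0,y)
    move_pose([*xy,.12],q); ok=chk("over bay")["opening"]>.03
    if not ok: return False
    print("touch",move_l([*xy,.0150],q,v=.05,contact_N=4)); s=chk("down")
    if s["ee_pos"][2]>.0215: print("HIGH - on rim?"); return False
    release(xy,q,.006)
    look(*xy,.18,CY+np.pi); c,p,d=snap("wrist","bay_"+col)
    for r in rects(c,masks(p)[col],.032,1600,5500,5):
        if np.hypot(*(r[0]-xy))<.04: print("seen",r[0].round(4),"%.1f %.1f %.3f"%r[1:4],"want",xy.round(4))
    cv2.imwrite("pics/bay.png",cv2.imread(f"pics/bay_{col}.png")[0:240,120:520]); return True
E
python3 - <<'E'
from h import *
if from_board(): print(to_bay("black"))
chk()
E
```

```text
gripped t 27.6 op 0.0386 ff 62.4 z 0.0161 [-1.9  1.8  5. ]
lifted t 28.5 op 0.0382 ff 61.7 z 0.1987 [ 0.2 -0.2 -1.4]
over bay t 29.7 op 0.0381 ff 61.8 z 0.1196 [ 0.7 -0.4 -0.2]
touch True
down t 31.6 op 0.0384 ff 62.3 z 0.0171 [-0.8 -1.   4.9]
seen [0.4338 0.3984] 78.9 39.4 0.665 want [0.4387 0.404 ]
True
 t 33.0 op 0.0560 ff 0.0 z 0.1770 [-0.4  0.  -0.3]
```

View pics/bay.png

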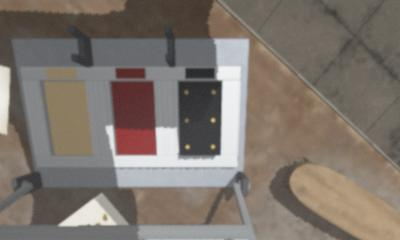

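The black block is seated flat in its pocket (at crop (200,120)); the touch height matches the floor. Next is red, after re-finding it.

```bash
cat > run.py <<'E'
from h import *
import sys
col,x,y,yw,zb=sys.argv[1],*map(float,sys.argv[2:6])
r=find(col,np.array([x,y]),zt=.026+zb,yaw=near_yaw(yw),name="f2_"+col)
if r is not None and abs(r[1]-70)<6 and abs(r[2]-40)<6 and pick(r[0],near_yaw(r[3]),zb):
    if to_board():
        push(); look(*loc(BO,BY,.035,.02),.18,BY+np.pi); c,p,d=snap("wrist","sq_"+col); w=loc(BO,BY,.035,.02)
        for r in rects(c,masks(p)[col],.031,1600,4500,5):
            if np.hypot(*(r[0]-w))<.04: print("on board",r[0].round(4),"%.1f %.1f %.3f"%r[1:4],"want",w.round(4))
        cv2.imwrite("pics/sq.png",cv2.imread(f"pics/sq_{col}.png")[0:240,130:510])
chk()
E
python3 run.py red .6824 .1443 .151 0
```

```text
red [0.6826 0.1443] 66.8 38.2 yaw 0.151 fill 0.96 [319. 117.]
red [0.6823 0.1444] 67.1 37.1 yaw 0.138 fill 0.98 [320. 117.]
gripped t 36.9 op 0.0385 ff 63.2 z 0.0114 [-0.1  0.2  4.7]
lifted t 37.8 op 0.0382 ff 62.6 z 0.1979 [ 0.5  0.  -2.8]
over board t 38.7 op 0.0384 ff 62.5 z 0.1199 [ 0.6 -0.1 -1.7]
touch True
down t 40.3 op 0.0387 ff 63.3 z 0.0164 [ 0.1 -0.2  4.6]
push True t 43.7 op 0.0002 ff 0.2 z 0.0156 [-0.3 -0.7  0. ]
 stop local [[0.0364 0.0539]]
push True t 46.4 op -0.0001 ff 0.6 z 0.0160 [0.6 0.1 1.3]
 stop local [[0.0822 0.0199]]
push True t 49.0 op -0.0000 ff 0.4 z 0.0157 [-1.   1.7  1.5]
 stop local [[0.0346 0.0539]]
 t 50.4 op -0.0002 ff 0.0 z 0.1771 [-0.9 -0.4 -0.2]
```

```bash
ls pics/sq.png
```

```text
pics/sq.png
```

View pics/sq.png

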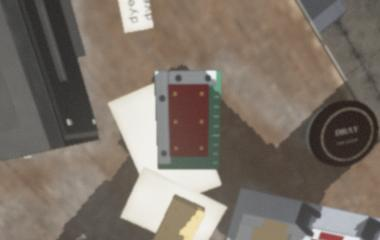

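The red block is flush in the fence corner at (189,120), and it stopped at the same push positions as black. Next I'll load it and then square the cream block.

```bash
python3 - <<'E'
from h import *
ok=from_board() and to_bay("red"); print(ok)
if ok:
    r=find("cream",np.array([.5806,.195]),yaw=near_yaw(.425),name="fc")
    a=cv2.imread("pics/fc.png")[0:240,120:520]; cv2.imwrite("pics/both.png",np.hstack([cv2.imread("pics/bay.png"),a]))
chk()
E
```

```text
gripped t 52.8 op 0.0386 ff 62.6 z 0.0161 [-1.4  1.9  4.5]
lifted t 53.7 op 0.0383 ff 61.8 z 0.1986 [ 0.3 -0.6 -1.8]
over bay t 54.6 op 0.0384 ff 61.8 z 0.1193 [-0.1 -1.5 -1.2]
touch True
down t 56.5 op 0.0385 ff 62.5 z 0.0171 [ 0.4 -0.9  5.8]
True
cream [0.5817 0.1674] 66.5 36.0 yaw 0.420 fill 0.97 [295. 108.]
cream [0.5814 0.1667] 67.8 36.0 yaw 0.421 fill 0.95 [319. 118.]
 t 59.2 op 0.0561 ff 0.0 z 0.1999 [0.  1.2 0.8]
```

View pics/both.png

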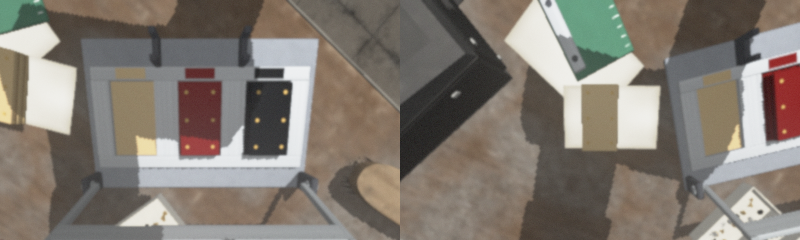

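Red is seated (200,120). The cream block has been knocked about 28 mm aside and is now at (600,118) on the paper, measured at (0.5814, 0.1667).

```bash
python3 run.py cream .5814 .1667 .421 0
```

```text
cream [0.5815 0.1671] 67.7 36.0 yaw 0.421 fill 0.95 [320. 118.]
cream [0.5817 0.1673] 67.7 37.1 yaw 0.420 fill 0.93 [320. 117.]
gripped t 61.9 op 0.0383 ff 62.5 z 0.0112 [-0.2  0.   5.9]
lifted t 62.8 op 0.0385 ff 61.8 z 0.1982 [ 0.1  1.1 -0.9]
over board t 63.4 op 0.0385 ff 61.7 z 0.1184 [ 0.1 -0.1 -0.4]
touch True
down t 65.0 op 0.0386 ff 62.4 z 0.0162 [-0.2  0.1  4.5]
push True t 68.4 op -0.0002 ff 0.2 z 0.0156 [-0.   0.7  1. ]
 stop local [[0.0364 0.0539]]
push True t 71.1 op -0.0002 ff 0.6 z 0.0161 [0.3 2.  1. ]
 stop local [[0.0822 0.0199]]
push True t 73.7 op -0.0001 ff 0.4 z 0.0157 [-0.6  0.9  1. ]
 stop local [[0.0346 0.0539]]
on board [0.4943 0.109 ] 67.7 37.6 0.902 want [0.4943 0.1092]
 t 75.1 op 0.0000 ff 0.0 z 0.1771 [-0.1  0.1 -0.4]
```

```bash
ls -la pics/sq.png
```

```text
-rw-r--r-- 1 agent agent 140474 Dec  3 11:51 pics/sq.png
```

View pics/sq.png

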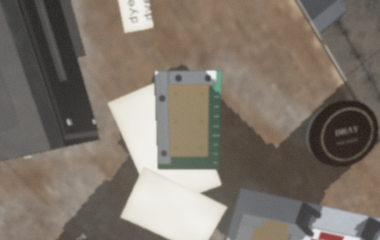

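Cream is flush at (188,120). I'll load it, then measure the keeper's angle by intersecting the ray through the grip with the carrier's mid-plane.

```bash
python3 - <<'E'
from h import *
print(from_board() and to_bay("cream"))
def grip(c,p):
    m=masks(p)["red"].astype(np.uint8)
    n,_,st,ce=cv2.connectedComponentsWithStats(m)
    for i in range(1,n):
        if st[i,4]<150: continue
        u=ce[i]; d=c["R"].T@np.array([(u[0]-c["cx"])/c["f"],(u[1]-c["cy"])/c["f"],1]); o=-c["R"].T@c["t"]
        yv=np.array([-np.sin(CY),np.cos(CY),0]); k=(np.r_[CO,0]-o)@yv/(d@yv); X=o+k*d
        lx=(X[:2]-CO)@[np.cos(CY),np.sin(CY)]; print(u.round(),st[i,4],"x %.1f z %.1f"%(lx*1e3,X[2]*1e3),"a %.3f r %.1f"%(np.arctan2(X[2]-.04,.066-lx),1e3*np.hypot(X[2]-.04,.066-lx)))
c=dict(np.load("pics/w1.npz")); grip(c,c["p"]); c=dict(np.load("pics/carr.npz")); grip(c,c["p"])
c,p,d=snap("side","s2"); grip(c,p)
E
```

```text
gripped t 77.5 op 0.0381 ff 62.5 z 0.0161 [-1.8  0.9  3.7]
lifted t 78.3 op 0.0386 ff 61.8 z 0.1987 [-0.7 -0.5 -1.8]
over bay t 79.2 op 0.0387 ff 61.8 z 0.1191 [ 0.4 -0.6 -0.8]
touch True
down t 81.1 op 0.0387 ff 62.5 z 0.0171 [-0.4 -0.6  5.6]
seen [0.5205 0.2892] 80.0 40.0 0.661 want [0.5253 0.294 ]
True
[388. 138.] 758 x -1.5 z 5.7 a -0.471 r 75.7
[ 89. 179.] 154 x -74.9 z 641.9 a 1.341 r 618.2
[452. 197.] 477 x 83.4 z 177.0 a 1.698 r 138.1
[280. 242.] 366 x -162.0 z 734.2 a 1.254 r 730.7
[345. 124.] 722 x 12.1 z 71.6 a 0.531 r 62.5
[410. 199.] 1284 x 80.9 z 184.2 a 1.673 r 145.0
[194. 252.] 1037 x -13.1 z 418.8 a 1.365 r 387.0
[272. 314.] 181 x -24.3 z 420.8 a 1.338 r 391.3
```

View pics/bay.png

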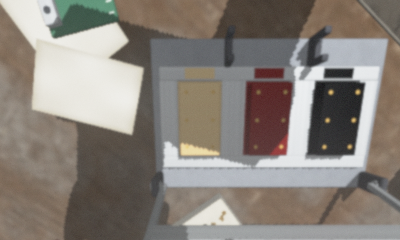

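All three blocks are seated. The keeper stands at about 1.68 rad. A straight-down grasp would hit the frame's crossbar as it closes, so I'll push the grip with shut fingers, first from behind and then from above.

```bash
python3 - <<'E'
from h import *
q=down(CY+np.pi)
def go(x,z,v=.15,N=None): return move_l([*loc(CO,CY,x,0),z],q,v=v,contact_N=N)
s=get_state(); move_l([*s["ee_pos"][:2],.28],v=.25); set_gripper(0)
go(0,.28,.25); go(.135,.28,.25); go(.135,.165)
bar=lambda a:(.066-.13*np.cos(a),.04+.13*np.sin(a))
x,z=bar(1.66); print("c1",go(x+.021,z-.004,.04,12)); chk("p1")
for a in np.arange(1.6,1.04,-.08):
    x,z=bar(a); h=go(x+.020,z-.004,.07,25)
    if h: chk("hit at %.2f"%a); break
chk("end p1 a=%.2f"%a); snap("side","k1")
x,z=bar(a); go(x+.035,z); go(x+.035,z+.05); go(x+.0,z+.05)
print("c2",go(x,z+.005,.04,6)); s=chk("p2 bar top expected %.4f"%(z+.008))
c,p,d=snap("top","k2")
E
```

```text
c1 False
p1 t 86.9 op 0.0003 ff 1.3 z 0.1657 [2.2 1.3 1.7]
end p1 a=1.04 t 89.3 op -0.0001 ff 0.0 z 0.1479 [-0.4 -0.1 -0.2]
c2 True
p2 bar top expected 0.1601 t 91.5 op -0.0004 ff 1.9 z 0.1595 [-0.9 -0.2  2.6]
```

```bash
python3 - <<'E'
from h import *
q=down(CY+np.pi)
def go(x,z,v=.15,N=None): return move_l([*loc(CO,CY,x,0),z],q,v=v,contact_N=N)
bar=lambda a:(.066-.13*np.cos(a),.04+.13*np.sin(a))
for a in np.arange(.97,.05,-.08):
    x,z=bar(a)
    if go(x,z+.0075,.07,30): chk("hit %.2f"%a); break
chk("near"); print(go(bar(0)[0],.045,.03,15)); chk("final"); 
x=bar(0)[0]; go(x,.2,.2); look(*loc(CO,CY,-.03,0),.25,CY+np.pi); c,p,d=snap("wrist","k3"); cv2.imwrite("pics/k3c.png",p[0:280,100:540,::-1])
for n,(lx,z) in dict(closed=(-.064,.048)).items(): print(n,proj(c,[[*loc(CO,CY,lx,0),z]]).round()-[100,0])
E
```

```text
near t 95.1 op -0.0002 ff 0.0 z 0.0589 [-0.6 -0.5 -0.3]
True
final t 95.5 op -0.0002 ff 3.7 z 0.0478 [-1.9 -1.7  7.9]
closed [[220.  89.]]
```

View pics/k3c.png

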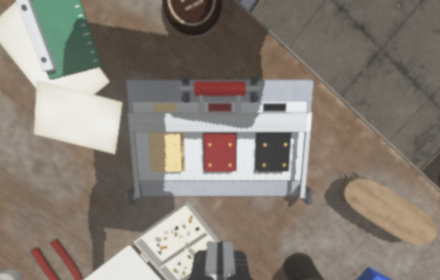

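The grip sits between the forks at (220,89), exactly where the closed pose projects to, and all three blocks lie under the frame. I'm handing it in.

```bash
python3 -c "
from h import *
chk(); print(finish_job())"
```

```text
t 97.0 op 0.0003 ff 0.0 z 0.2478 [ 0.5 -1.  -0.3]
the job is handed in; nothing more can be done
None
```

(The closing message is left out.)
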